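# Index the stop post in the T-slot track

### The job

Put the orange-headed stop post, upright, foot first into the open loading bay of the aluminium T-slot track, then draw it along under the lips with its foot pressed lightly on the hidden floor until you feel it drop into the index notch; stop there, seat it fully down and let go, leaving it standing upright in the notch. Be gentle: never force the post against the track with more than about 40 N, and leave the oil bottle, grease pot and tape roll where they are.

Things in the scene. Friction and masses are not known exactly. Their poses are not given: they have to be found in the camera images.
- post: loose stop post, about 160 g, 78 mm tall, upright on the bench. Origin: centre of the underside of its foot, z up the post. Orange head (26 mm square, faces square to x and y) from 46 to 78 mm above the origin, on a steel shank 8 mm square. The post is the same turned half round.
- foot (a point): middle of the post's steel foot, 11.5 mm above the post's origin. The foot is 52 mm along the post's x, 20 mm along its y: a bar from 8 to 15 mm above the origin and, at its two ends (x 19 to 26 mm on each side), prongs 20 mm long in y that reach down from the bar to the origin's height.
- track: fixed rigid aluminium T-slot track on the bench, 68 mm wide (x; 94 mm over the ears), 49 mm high, from y = -36 to +190 mm. Origin: on the bench under the centre of its open loading bay; z up; the slot runs to +y. Bay: y -26 to +26 mm, 58 mm wide inside, side walls 33 mm high, floor 15 mm above the bench.
- lip_mouth (a point): on the track's centre line at y = 26 mm, top of the lips (49 mm above the bench), where the slot begins. From here to y = 182 mm two lips, underside 33 mm above the bench, cover a channel 58 mm wide with its floor at 15 mm; the slot between them is 13 mm wide. So the foot under the lips has 3 mm play upward and to each side.
- notch_zone (a point): middle of the zone that hides the notch: on the centre line at y = 87.5 mm, floor height 15 mm. The notch, unseen under both lips beside a continuous centre rib, is 24 mm long in y, 9 mm deep; its centre lies anywhere from y = 60 to 115 mm. The foot drops in when within 2 mm of it, and sinks 8 mm until its bar rests on the rib (post origin 7 mm above the bench).
- oil_bottle: red dropper bottle, 42 mm across, 139 mm tall, loose; origin under its centre. To be left alone.
- grease_pot: white grease pot with green lid, 68 mm across, 48 mm tall, loose; origin under its centre. To be left alone.
- tape_roll: green masking tape roll lying flat, 72 mm across, 24 mm high, loose; origin under its centre. To be left alone.
- stick_top (a point): upper end of a fixed wooden broom stick, 27 mm thick, that slants up from the floor beside the robot past the front edge of the bench. Only an obstacle: keep the arm and gripper clear of it, above or beyond this point.
There are look-alikes about, which are no part of the job. Of the things that look like the post, the smaller one is meant.

How it is judged:
By the outcome, as a careful person would: the job done as asked, in the order asked, and still so for the second after the job is handed in, with the robot touching nothing.
It also fails if it takes over 72 s, if anything falls off the work surface, if the arm or the gripper's body presses on something with over 40 N, if the wrist force passes 120 N, or if a joint passes its speed limit or range.

### The arm

A 6-joint arm with a two-finger parallel gripper is mounted at the origin on a cart in front of the work surface, level with it; the furniture and walls round the work are solid. World frame = base frame: x ahead of the robot, y to its left, z up, the work surface at z = 0. Lengths are in m, angles in degrees, forces in N, time in s.
With the tool pointing down it reaches from about 0.35 to 0.925 m from the base axis. Payload 6.4 kg.
Tool frame: the origin (TCP) lies at the very end of the fingers, on their centre line; the grasp point (between the pads) lies 19 mm behind it (r.grip_point_offset is the distance from the TCP to the grasp point, in m); z points along the fingers, y is the line along which they close (so a half turn about z gives the same grasp; the last joint's range is limited). The gripper opens to 85 mm and grips with 20 to 120 N. Pads are 22 mm wide; open, the fingers measure 114 mm over their backs; the gripper's body (76 mm by 85 mm) begins 54 mm behind the grasp point. The pads swing forward as they close: fully open they stand 13 mm farther back than shut.
Start: joints at [57.462, 14.043, 89.255, -0, 76.702, -9.975], TCP at [0.249, 0.6, 0.231] pointing down, gripper open.
Joint ranges: [-179.41, 179.41], [-58.25, 129.5], [7.25, 145.43], [-54.29, 234.29], [11.92, 165.04], [-157.13, 157.13]. Speed limits (degrees/s): [147.25, 147.25, 180, 180, 180, 180].

### API

Orientations are given as [roll, pitch, yaw] about the fixed x, y, z axes, in that order (R = Rz(yaw) Ry(pitch) Rx(roll)).
In Python, from plant import r gives the robot as it stands.
- The arm moves only by the tool arm_command, never from a script. Its argument "targets" is a list of rows, each a list of 3 entries, a list of its own where there are three numbers: the shift along the tool's x, y, z in units of 0.15 m (1.0 is 0.15 m), then the turn about the tool's z in units of 90 degrees (1.0 is 90 degrees), then the gripper's target within -1 to 1 (fully open at 1, half-way at 0, shut at -1). In form: [[[dx, dy, dz], twist, gripper], ...]. A call has 1 to 20 rows; each row is the pose to reach, as a shift and turn from the pose commanded when the call began, along the tool's axes at that moment; what a row does not reach only later rows make up. A row lasts 1/10 s, in which the tool goes at most 50 mm and 8.59 degrees, less where a joint would pass 70% of its speed; a pose out of reach is approached as far as the arm can. A call with a number of a shift or a turn outside -1 to 1 is refused whole. A call with a gripper value outside its range is refused whole. The fingers move at their own pace and stop on an object; "newtons" is the grip in N (left out, the last holds). Time passes only in rows, so rows that repeat a pose let the fingers close. It gives the time, the measured TCP pose, the force, the opening and the grip force at its end, in the units of the state.
- r.read_state(): the state, without advancing time (a new reading comes with each control period).
- r.read_camera(name): name is "scene" or "top" or "wrist"; returns the picture (400x640x3 uint8, blue, green, red); there is no depth.
- r.get_calibration(name): a dict with "fx", "fy", "cx", "cy" (pixels), "position" and "orientation" of the camera in the world. Camera axes: x right, y down, z forward; pixel columns grow to the right and rows downward; lengths in m; the calibration is good to about 2 mm. A picture is of the moment at which its call begins: read the wrist's pose just before it. get_calibration takes no time and is no camera call; for the wrist camera it gives the pose at the moment of the call.
- r.hand_in(): hands the job in; it is judged then, once.
The state is a dict: "clock": time; "joint_pos": joint angles; "dq": joint speeds; "effort": joint torques, N m; "eef_pos": TCP position; "ee_rot": TCP orientation; "force": force on the tool from outside, world axes, zero at the start; "ft_torque": the same for the moment, N m; "opening": finger opening in m; "grip_force": force on a finger pad.
Only numpy, scipy, OpenCV 4.12 (cv2) and the standard library are available. Lean on these libraries where they do the work, as an engineer would, in place of code of your own. Each camera call takes 0.05 s, during which the arm holds its last target. There are 200 camera calls.

## Working session

There is one attempt and no reset: what is moved stays moved. The work goes in short steps, Python scripts to look and compute and a tool call to move; the robot and the scene stay as the last step left them, time stands still between calls to the robot, and variables do not carry over. Pictures are saved under pics/ and viewed, at most 10 in all, crops included, and the job is handed in when it is done.

Besides the shell and the picture viewer there is one more tool, called after "Call:" as name([rows], argument=value, ...), one row to a line, values as JSON. arm_command: Moves the arm, as the interface text tells. Shifts and turns lie within -1 to 1; 1 stands for 0.15 m of shift or 90 degrees of turn. Its arguments: {"type":"object","properties":{"targets":{"type":"array"},"newtons":{"type":"number"}},"required":["targets"]}

```bash
mkdir -p pics; ls
python3 - <<'E'
from plant import r
import cv2,numpy as np
ims=[]
for n in("scene","top","wrist"):
    c=r.get_calibration(n); print(n,c); im=r.read_camera(n); cv2.imwrite(f"pics/{n}0.png",im)
print(r.read_state(), r.grip_point_offset)
E
```

```text
pics
scene {'fx': 467.18619388411287, 'fy': 467.18619388411287, 'cx': 323.9004818545425, 'cy': 204.5018290823313, 'position': array([-0.10270785,  1.15342225,  0.86351916]), 'orientation': array([-120.22632731,   -1.33150499, -145.63409373])}
top {'fx': 406.635952855578, 'fy': 406.635952855578, 'cx': 315.183779181822, 'cy': 196.10290085566473, 'position': array([0.39985043, 0.23773635, 1.19829706]), 'orientation': array([-1.72274606e+02, -1.32388721e-01, -8.88489606e+01])}
wrist {'fx': 315.31372721778393, 'fy': 315.31372721778393, 'cx': 320.21392236675587, 'cy': 196.2565731264778, 'position': array([0.18671814, 0.62618443, 0.37339972]), 'orientation': array([1.64740821e+02, 8.73528942e-02, 6.74240472e+01])}
{'clock': 0.15, 'joint_pos': array([ 5.74621854e+01,  1.40774905e+01,  8.93101498e+01, -9.35633166e-04,
        7.66990352e+01, -9.97514596e+00]), 'dq': array([-0.01629383, -0.06089176, -0.26035584, -0.05627828, -0.01400929,
        0.1340297 ]), 'effort': array([ 1.39063959e-03, -4.29988146e+01, -3.26551759e+01, -1.48698236e-04,
        3.58111727e-03, -3.12406689e-05]), 'eef_pos': array([0.24916587, 0.59988519, 0.23039279]), 'ee_rot': array([-1.79914477e+02, -1.41175597e-02,  1.57437537e+02]), 'force': array([0.20057225, 0.74028126, 0.41542735]), 'ft_torque': array([ 0.01708358,  0.01621756, -0.03179989]), 'grip_force': 0.0, 'opening': 0.08500336325726453} 0.0187
```

View pics/scene0.png

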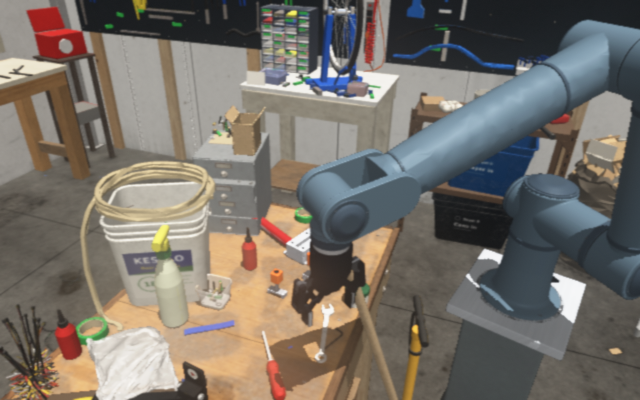

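View pics/top0.png

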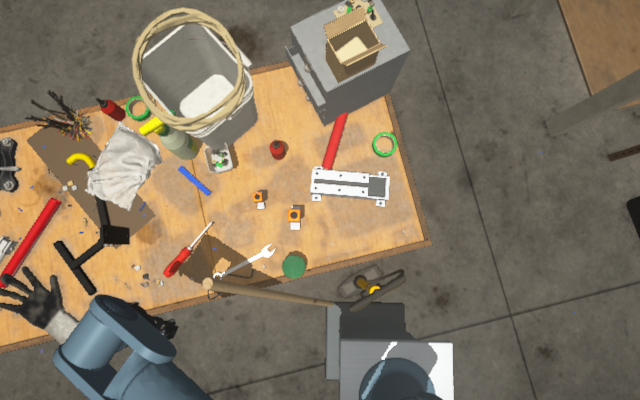

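The top view shows two post look-alikes, A at (259,197) and B at (294,216). The track is at about (350,186), with its bay at the right end near (378,187) and the slot running left. The red bottle is at (278,150), the pot at (293,265), the tape at (384,144), and the stick top near (208,285). A looks smaller, so it should be the one meant; I'll confirm with a crop and measurements.

```bash
cat > h.py <<'E'
import numpy as np,cv2
from scipy.spatial.transform import Rotation as R
def cam(r,n):
    c=r.get_calibration(n); return c,R.from_euler('xyz',c['orientation'],degrees=True).as_matrix()
def ray(c,M,u,v):
    d=M@np.array([(u-c['cx'])/c['fx'],(v-c['cy'])/c['fy'],1.]); return np.array(c['position']),d
def onplane(c,M,u,v,z):
    p,d=ray(c,M,u,v); return p+d*(z-p[2])/d[2]
def proj(c,M,P):
    q=M.T@(np.array(P)-c['position']); return c['cx']+c['fx']*q[0]/q[2],c['cy']+c['fy']*q[1]/q[2]
def orange(im):
    h=cv2.cvtColor(im,cv2.COLOR_BGR2HSV); return cv2.inRange(h,(6,160,110),(17,255,255))
def blobs(m,amin):
    n,l,s,c=cv2.connectedComponentsWithStats(m); return [(s[i],c[i],l==i) for i in range(1,n) if s[i][4]>=amin]
E
python3 - <<'E'
from plant import r
from h import *
im=cv2.imread('pics/top0.png'); c,M=cam(r,'top')
for s,ce,m in blobs(orange(im)[150:260,230:330],20):
    u,v=ce+[230,150]; p=onplane(c,M,u,v,.078); print(s,(u,v),p.round(4),'size mm',(s[2:4]*(c['position'][2]-.078)/c['fx']*1000).round(1))
for n,u,v,z in[('bot',278,150,.1),('pot',293,265,.048),('tape',384,144,.024),('bay',378,187,.04),('slotL',316,181,.049),('stick',208,285,.2)]:
    print(n,onplane(c,M,u,v,z).round(3))
a=cv2.resize(im[120:290,230:420],None,fx=4,fy=4,interpolation=cv2.INTER_CUBIC)[:600]
cv2.imwrite('pics/crop1.png',a[:, :760])
E
```

```text
[23 42 10 11 50] (np.float64(257.68), np.float64(196.92000000000002)) [0.5463 0.3979 0.078 ] size mm [27.6 30.3]
[58 59 13 13 71] (np.float64(294.5492957746479), np.float64(214.4225352112676)) [0.4996 0.2942 0.078 ] size mm [35.8 35.8]
bot [0.676 0.344 0.1  ]
pot [0.361 0.296 0.048]
tape [0.719 0.037 0.024]
bay [0.587 0.058 0.04 ]
slotL [0.6   0.237 0.049]
stick [0.314 0.492 0.2  ]
```

View pics/crop1.png

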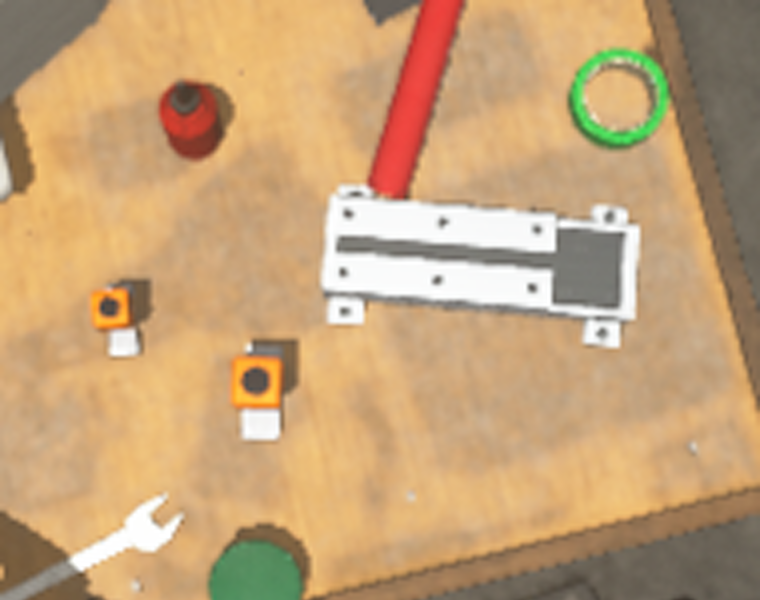

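A, at (259,197), has a head of about 27 mm, matching the 26 mm given. B, at (294,216), measures about 36 mm, so A is the post. Next I'll get the stick's height, track corners and the post yaw.

Run:
```python
from plant import r
from h import *
def tri(a,b):
    (p,d),(q,e)=a,b; t=np.linalg.lstsq(np.c_[d,-e],q-p,rcond=None)[0]; return (p+d*t[0]).round(3),(q+e*t[1]).round(3)
ct,cs=cam(r,'top'),cam(r,'scene')
print('stick',tri(ray(*ct,208,285),ray(*cs,365,292)))
f=lambda u,v:(230+u/4,120+v/4)
pts={'slot_end':(338,244),'mouth':(555,259)}
P={k:onplane(*ct,*f(*v),.049) for k,v in pts.items()}; print(P)
d=P['slot_end']-P['mouth']; print('len',np.linalg.norm(d),'track yaw',np.degrees(np.arctan2(-d[0],d[1])))
# post A foot front edge, vs head centre
for n,p,z in[('footfrontL',(112,355),.015),('footfrontR',(139,354),.015),('head',(110,309),.078)]: print(n,onplane(*ct,*f(*p),z).round(4))
```

```text
stick (array([0.315, 0.491, 0.202]), array([0.247, 0.459, 0.2  ]))
{'slot_end': array([0.59942546, 0.24105069, 0.049     ]), 'mouth': array([0.59171797, 0.08549151, 0.049     ])}
len 0.15574999970161832 track yaw -2.8365128795594003
footfrontL [0.5197 0.4046 0.015 ]
footfrontR [0.5208 0.3849 0.015 ]
head [0.5454 0.3984 0.078 ]
```

Call:
arm_command([
  [[0, 0, -0.2], 0, 0.2],
  [[0, 0, -0.45], 0, 0.2],
  [[-0.2, 0.15, -0.6], -0.05, 0.2],
  [[-0.4, 0.3, -0.6], -0.1, 0.2],
  [[-0.6, 0.5, -0.6], -0.15, 0.2],
  [[-0.8, 0.65, -0.6], -0.2, 0.2],
  [[-0.92, 0.74, -0.6], -0.251, 0.2],
  [[-0.92, 0.74, -0.6], -0.251, 0.2],
  [[-0.92, 0.74, -0.6], -0.251, 0.2],
])

```text
clock: 1.05
eef_pos: [0.4193, 0.6496, 0.3203]
ee_rot: [-179.9, -0.1, 179.9]
force: [-1.1, -0.0, -0.7]
opening: 0.0515
grip_force: 0.0
```

Call:
arm_command([
  [[-0.15, -0.15, 0], 0, 0.2],
  [[-0.35, -0.35, 0], 0, 0.2],
  [[-0.6, -0.6, 0], 0, 0.2],
  [[-0.75, -0.8, 0], 0, 0.2],
  [[-0.847, -1.0, 0], 0, 0.2],
  [[-0.847, -1.0, 0], 0, 0.2],
])

```text
clock: 1.65
eef_pos: [0.5476, 0.4967, 0.3219]
ee_rot: [-180.0, 0.0, 179.8]
force: [0.2, 0.7, 0.3]
opening: 0.0512
grip_force: 0.0
```

Call:
arm_command([
  [[0, -0.15, 0.1], 0, 0.2],
  [[0, -0.35, 0.3], 0, 0.2],
  [[0, -0.55, 0.55], 0, 0.2],
  [[0, -0.68, 0.8], 0, 0.2],
  [[0, -0.68, 0.8], 0, 0.2],
  [[0, -0.68, 0.8], 0, 0.2],
])

```text
clock: 2.25
eef_pos: [0.5456, 0.3989, 0.2018]
ee_rot: [180.0, -0.0, -179.9]
force: [1.0, -0.0, 1.0]
opening: 0.0512
grip_force: 0.0
```

Run:
```python
from plant import r
from h import *
c,M=cam(r,'wrist'); im=r.read_camera('wrist'); cv2.imwrite('pics/w1.png',im)
s=r.read_state(); print(s['eef_pos'],s['ee_rot'],s['force'])
for st,ce,m in blobs(orange(im),200):
    cn=cv2.findContours(m.astype('uint8'),0,2)[0]; rc=cv2.minAreaRect(max(cn,key=cv2.contourArea)); print(st,rc,onplane(c,M,*rc[0],.078).round(4))
```

```text
[0.54669884 0.39969313 0.2036819 ] [ 1.79886108e+02  1.62379259e-01 -1.79909143e+02] [0.33694155 0.31882194 1.20461889]
[ 161  110   61   45 1891] ((191.0, 132.0), (44.0, 60.0), 90.0) [0.4955 0.2922 0.078 ]
[306 170  32  35 343] ((321.1585693359375, 187.4268341064453), (32.908599853515625, 29.37479019165039), 83.6598129272461) [0.5428 0.4004 0.078 ]
```

View pics/w1.png

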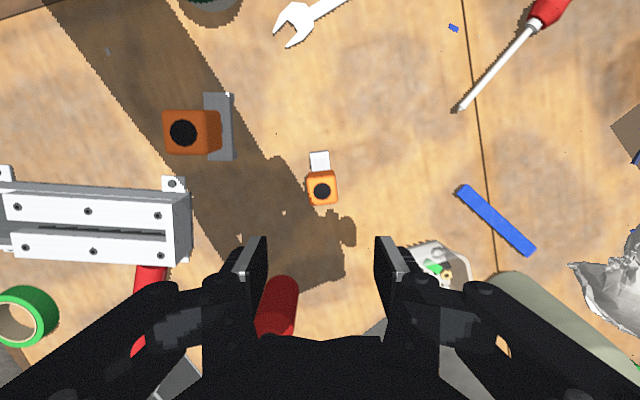

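The wrist view shows the post's head at (321,188), with its dark cap centre near (321,191), and the near foot end at (319,160). The big look-alike B is at (190,132) and the track is at left, so the fingers have clear room either side of the post.

Run:
```python
from plant import r
from h import *
c,M=cam(r,'wrist'); im=cv2.imread('pics/w1.png')
g=cv2.cvtColor(im,cv2.COLOR_BGR2GRAY)
sub=(g[170:208,304:342]<70).astype('uint8')
for s,ce,m in blobs(sub,30): print('cap',s,ce+[304,170],onplane(c,M,*(ce+[304,170]),.078).round(4))
h=cv2.cvtColor(im,cv2.COLOR_BGR2HSV); w=cv2.inRange(h,(0,0,150),(180,60,255))[140:180,295:345]
for s,ce,m in blobs(w,60):
    cn=cv2.findContours(m.astype('uint8'),0,2)[0][0]; b=cv2.boxPoints(cv2.minAreaRect(cn))+[295,140]
    print('foot',s,b.tolist()); print([onplane(c,M,*q,.015).round(4).tolist() for q in b])
o=orange(im)[160:215,295:345]; ys,xs=np.nonzero(o)
hc=[onplane(c,M,*q,.078)[:2] for q in (cv2.boxPoints(cv2.minAreaRect(np.c_[xs,ys].astype('float32')))+[295,160])]
print(np.round(hc,4).tolist())
```

```text
cap [ 10  14  16  15 197] [321.57360406 190.90862944] [0.548  0.4018 0.078 ]
foot [ 14  10  22  22 379] [[308.49230766296387, 151.9384641647339], [328.06153869628906, 149.49230861663818], [330.5076904296875, 169.06153869628906], [310.93846130371094, 171.50769424438477]]
[[0.522, 0.3884, 0.015], [0.5194, 0.4089, 0.015], [0.5402, 0.4117, 0.015], [0.5429, 0.3908, 0.015]]
[[0.5317, 0.3872], [0.5288, 0.4124], [0.5583, 0.416], [0.5613, 0.3901]]
```

Call:
arm_command([
  [[0, 0.02, 0.15], -0.04, 0.2],
  [[0, 0.02, 0.35], -0.074, 0.2],
  [[0, 0.02, 0.55], -0.074, 0.2],
  [[0, 0.02, 0.7], -0.074, 0.2],
  [[0, 0.02, 0.8], -0.074, 0.2],
  [[0, 0.02, 0.8], -0.074, 0.2],
  [[0, 0.02, 0.8], -0.074, 0.2],
])

```text
clock: 3.0
eef_pos: [0.5476, 0.4021, 0.0833]
ee_rot: [179.9, 0.2, -173.3]
force: [0.2, 0.5, 0.2]
opening: 0.0513
grip_force: 0.0
```

Run:
```python
from plant import r
from h import *
s=r.read_state(); print(s['eef_pos'],s['ee_rot'],s['force'])
c,M=cam(r,'wrist'); im=r.read_camera('wrist'); cv2.imwrite('pics/w2.png',im)
g=cv2.cvtColor(im,cv2.COLOR_BGR2GRAY)
o=orange(im)
for st,ce,m in blobs(o,400):
    x,y,w,h=st[:4]
    for s2,c2,_ in blobs((g[y:y+h,x:x+w]<70).astype('uint8'),60): print(st,c2+[x,y],s2[2:],onplane(c,M,*(c2+[x,y]),.078).round(4))
```

```text
[0.54761517 0.40212486 0.08331594] [ 1.79934376e+02  1.69200458e-01 -1.73272082e+02] [0.15543492 0.52554287 0.22287603]
[  14   65  140   97 8817] [ 56.01245847 114.75830565] [  57   56 2408] [0.4965 0.2759 0.078 ]
[ 291  203   51   62 2203] [316.12778603 243.14115899] [ 31  29 673] [0.5455 0.4005 0.078 ]
```

View pics/w2.png

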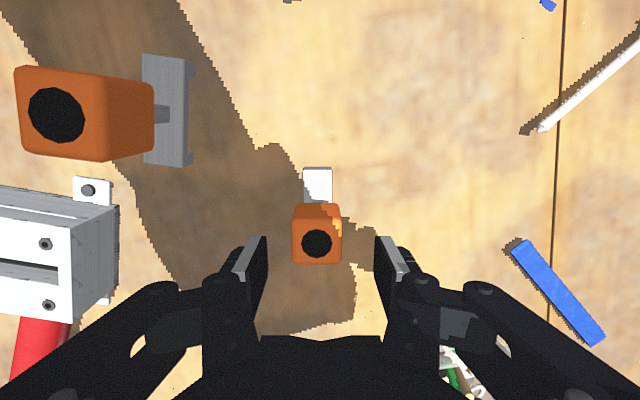

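The post's cap at (316,243) sits centred between the pads and square to them, so I'll descend and grip.

Call:
arm_command([
  [[0, -0.005, 0.1], 0, 0.2],
  [[0, -0.005, 0.2], 0, 0.2],
  [[0, -0.005, 0.255], 0, 0.2],
  [[0, -0.005, 0.255], 0, -0.1],
  [[0, -0.005, 0.255], 0, -0.4],
  [[0, -0.005, 0.255], 0, -0.6],
  [[0, -0.005, 0.255], 0, -0.8],
  [[0, -0.005, 0.255], 0, -0.8],
  [[0, -0.005, 0.255], 0, -0.8],
], newtons=50)

```text
clock: 3.95
eef_pos: [0.5468, 0.4002, 0.0432]
ee_rot: [180.0, 0.0, -173.3]
force: [-0.0, 0.0, -0.7]
opening: 0.0255
grip_force: 51.9
```

Call:
arm_command([
  [[0, 0, -0.1], 0, -0.8],
  [[0, 0, -0.3], 0, -0.8],
  [[0, 0, -0.6], 0.05, -0.8],
  [[0, 0, -0.85], 0.106, -0.8],
  [[0, 0, -1.0], 0.106, -0.8],
  [[0, 0, -1.0], 0.106, -0.8],
])

```text
clock: 4.55
eef_pos: [0.5492, 0.4015, 0.1997]
ee_rot: [179.7, 0.5, 177.2]
force: [0.4, 0.1, -1.2]
opening: 0.0252
grip_force: 52.2
```

Call:
arm_command([
  [[-0.05, -0.1, 0], 0, -0.8],
  [[-0.1, -0.3, 0], 0, -0.8],
  [[-0.2, -0.5, 0], 0, -0.8],
  [[-0.3, -0.75, 0], 0, -0.8],
  [[-0.4, -0.9, 0], 0, -0.8],
  [[-0.4, -1, 0], 0, -0.8],
  [[-0.4, -1, 0], 0, -0.8],
])

```text
clock: 5.25
eef_pos: [0.5983, 0.2449, 0.1909]
ee_rot: [-179.9, -0.2, 177.0]
force: [-0.1, 0.5, -0.5]
opening: 0.0256
grip_force: 52.1
```

Call:
arm_command([
  [[0, -0.15, 0], 0, -0.8],
  [[0, -0.4, 0], 0, -0.8],
  [[0, -0.55, 0], 0, -0.8],
  [[0, -0.6, 0], 0, -0.8],
  [[0, -0.6, 0], 0, -0.8],
])

```text
clock: 5.75
eef_pos: [0.5941, 0.1576, 0.1924]
ee_rot: [180.0, -0.1, 177.1]
force: [-0.9, 0.0, -1.2]
opening: 0.0255
grip_force: 52.1
```

Run:
```python
from plant import r
from h import *
s=r.read_state(); print(s['eef_pos'],s['ee_rot'],s['force'],s['opening'])
c,M=cam(r,'wrist'); im=r.read_camera('wrist'); cv2.imwrite('pics/w3.png',im)
for n,P in dict(orig=(.5904,.0595,.015),mouth=(.5917,.0855,.049),end=(.5994,.2411,.049)).items(): print(n,proj(c,M,P))
```

```text
[0.59405036 0.15763207 0.19242472] [ 1.79981225e+02 -6.81703378e-02  1.77122728e+02] [-0.8754393   0.02902587 -1.22222329] 0.025458206281760196
orig (np.float64(224.98649352069916), np.float64(179.15465661937645))
mouth (np.float64(242.2762569277703), np.float64(186.7858078762196))
end (np.float64(409.0044467781113), np.float64(186.60064348383042))
```

View pics/w3.png

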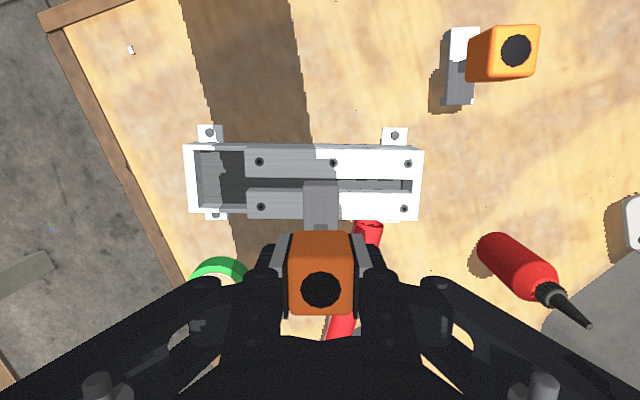

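The wrist view shows the held post's head at (320,275), square in the pads. The track spans (185–423, 143–220), with the bay at (222,180) and the slot along row ~185. Next I'll measure the track's centre line with a crop.

Run:
```python
from h import *
im=cv2.imread('pics/w3.png'); g=cv2.cvtColor(im,cv2.COLOR_BGR2GRAY)
for u in(276,290,355,380): print(u,g[136:226,u].tolist())
for v in(165,200): print(v,g[v,178:262].tolist())
cv2.imwrite('pics/crop3.png',cv2.resize(im[135:230,175:435],None,fx=3,fy=3,interpolation=cv2.INTER_NEAREST))
```

```text
276 [109, 106, 110, 105, 102, 104, 105, 104, 132, 130, 126, 132, 142, 167, 168, 173, 165, 168, 164, 168, 173, 171, 168, 161, 165, 168, 168, 174, 175, 164, 165, 170, 163, 160, 164, 166, 163, 168, 163, 166, 168, 138, 56, 69, 73, 75, 69, 64, 68, 61, 66, 73, 120, 126, 125, 136, 164, 169, 167, 164, 166, 165, 163, 165, 167, 162, 161, 163, 165, 169, 170, 164, 165, 164, 164, 160, 163, 164, 162, 162, 162, 166, 151, 92, 107, 105, 105, 106, 104, 104]
290 [106, 103, 107, 105, 104, 109, 101, 107, 131, 127, 127, 123, 134, 171, 170, 168, 167, 166, 170, 166, 169, 172, 168, 163, 161, 169, 165, 175, 172, 167, 164, 167, 164, 163, 164, 165, 166, 167, 165, 167, 164, 144, 64, 67, 69, 69, 70, 72, 66, 72, 70, 75, 113, 131, 127, 132, 165, 165, 165, 163, 165, 164, 163, 164, 167, 162, 160, 164, 166, 166, 168, 169, 166, 167, 163, 157, 161, 165, 166, 166, 167, 166, 156, 103, 96, 101, 97, 100, 102, 98]
355 [216, 217, 220, 217, 214, 214, 217, 213, 161, 179, 175, 168, 176, 237, 255, 255, 255, 255, 255, 255, 255, 255, 255, 255, 255, 255, 255, 255, 255, 255, 255, 255, 255, 255, 255, 255, 255, 255, 255, 255, 255, 255,
[... 778 characters left out ...]
 121, 118, 119, 124, 129, 143, 140, 141, 139, 143, 139, 136, 141, 139, 140, 139, 139, 143, 143, 144, 143, 142, 141, 140, 146, 133, 62, 63, 73, 69, 74, 66, 71, 61, 72, 74, 69, 66, 74, 72, 66, 73, 71, 68, 72, 67, 67, 99, 169, 174, 166, 167, 167, 169, 169, 169, 168, 170, 169, 144, 94, 85, 72, 81, 106]
200 [211, 213, 212, 212, 213, 212, 209, 210, 206, 225, 255, 255, 255, 255, 255, 255, 255, 255, 255, 255, 104, 127, 129, 130, 125, 132, 133, 142, 142, 144, 137, 138, 143, 142, 138, 140, 141, 142, 141, 141, 139, 143, 150, 136, 88, 72, 64, 69, 68, 71, 67, 67, 74, 69, 67, 70, 67, 69, 70, 69, 75, 69, 68, 75, 74, 69, 67, 71, 119, 172, 170, 168, 165, 169, 165, 169, 169, 169, 168, 167, 170, 167, 167, 172]
```

View pics/crop3.png

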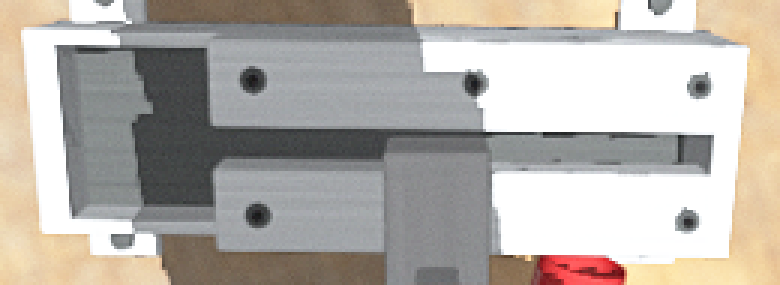

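Run:
```python
from plant import r
from h import *
c,M=cam(r,'wrist'); im=cv2.imread('pics/w3.png'); g=cv2.cvtColor(im,cv2.COLOR_BGR2GRAY)
s=r.read_state(); T=s['eef_pos']; print(T)
P=lambda u,v,z:onplane(c,M,u,v,z)
for u,a,b,d,e in[(276,148.5,177.6,191.7,218.5),(290,148.5,177.6,191.7,218.6),(380,149.5,178.9,192.6,222.3)]:
    q=[P(u,k,.049) for k in(a,b,d,e)]; print(u,np.round(q,4)[:,:2].tolist(),'mid in',((q[1]+q[2])/2).round(4),'mid out',((q[0]+q[3])/2).round(4))
print('mouth',P(245.5,184.5,.049).round(4),'slot end',P(411.5,186,.049).round(4))
for u,k in[(195,165),(198,200)]: print('bay end wall',P(u,k,.049).round(4), P(u,k,.048).round(4))
zo=T[2]-.0437
w=g[270:308,300:342]<70
for s2,c2,_ in blobs(w.astype('uint8'),200): print('cap',s2,c2+[300,270],P(*(c2+[300,270]),zo+.078).round(4))
print('col 322 foot edge',g[170:205,322].tolist()); print('row 200',g[200,296:346].tolist())
print('row 184',g[185,296:346].tolist())
```

```text
[0.59419969 0.15832151 0.19260555]
276 [[0.558, 0.1207], [0.5848, 0.1184], [0.5983, 0.1172], [0.6248, 0.1149]] mid in [0.5916 0.1178 0.049 ] mid out [0.5914 0.1178 0.049 ]
290 [[0.5587, 0.1334], [0.5855, 0.1314], [0.5989, 0.1304], [0.6256, 0.1284]] mid in [0.5922 0.1309 0.049 ] mid out [0.5921 0.1309 0.049 ]
380 [[0.5636, 0.2148], [0.5909, 0.2148], [0.604, 0.2148], [0.6337, 0.2148]] mid in [0.5974 0.2148 0.049 ] mid out [0.5986 0.2148 0.049 ]
mouth [0.59   0.0894 0.049 ] slot end [0.5991 0.2442 0.049 ]
bay end wall [0.5694 0.0452 0.049 ] [0.5695 0.0448 0.048 ]
bay end wall [0.6027 0.0429 0.049 ] [0.603  0.0425 0.048 ]
cap [   0    1   41   37 1151] [320.25803649 289.24500434] [0.5938 0.1589 0.2269]
col 322 foot edge [165, 167, 167, 166, 173, 165, 169, 161, 103, 62, 88, 113, 106, 104, 106, 109, 134, 141, 142, 140, 143, 140, 138, 138, 143, 141, 138, 140, 141, 135, 139, 142, 139, 137, 139]
row 200 [168, 169, 167, 174, 169, 171, 162, 128, 135, 142, 145, 143, 147, 141, 135, 139, 137, 139, 139, 146, 136, 144, 141, 139, 138, 138, 139, 140, 136, 134, 143, 142, 141, 142, 144, 140, 145, 145, 142, 144, 144, 133, 138, 240, 255, 255, 255, 255, 255, 255]
row 184 [71, 68, 68, 67, 69, 64, 71, 96, 114, 113, 113, 113, 116, 113, 116, 115, 112, 115, 111, 114, 113, 118, 110, 115, 113, 112, 109, 113, 110, 115, 113, 110, 113, 114, 111, 115, 114, 109, 112, 114, 111, 114, 122, 147, 141, 143, 141, 143, 141, 140]
```

Call:
arm_command([
  [[0, -0.1, 0], 0, -0.8],
  [[0, -0.25, 0], 0, -0.8],
  [[0, -0.42, 0], 0, -0.8],
  [[0, -0.57, 0.1], 0.002, -0.8],
  [[0, -0.63, 0.25], 0.003, -0.8],
  [[0, -0.63, 0.4], 0.003, -0.8],
  [[0, -0.63, 0.4], 0.003, -0.8],
  [[0, -0.63, 0.4], 0.003, -0.8],
  [[0, -0.63, 0.4], 0.003, -0.8],
])

```text
clock: 6.7
eef_pos: [0.591, 0.0633, 0.1347]
ee_rot: [-180.0, 0.2, 176.9]
force: [0.8, 0.4, -1.8]
opening: 0.0257
grip_force: 52.2
```

Run:
```python
from plant import r
from h import *
s=r.read_state(); print(s['eef_pos'],s['ee_rot'],s['force'],s['opening'])
c,M=cam(r,'wrist'); im=r.read_camera('wrist'); cv2.imwrite('pics/w4.png',im)
cv2.imwrite('pics/crop4.png',cv2.resize(im[110:320,180:440],None,fx=2.85,fy=2.85,interpolation=cv2.INTER_NEAREST))
for n in('top','scene'): cv2.imwrite(f'pics/{n}4.png',r.read_camera(n))
```

```text
[0.59099988 0.0633443  0.13469488] [-1.79994236e+02  1.50790336e-01  1.76924630e+02] [ 0.81284111  0.4459398  -1.77651044] 0.02570688315438811
```

View pics/crop4.png

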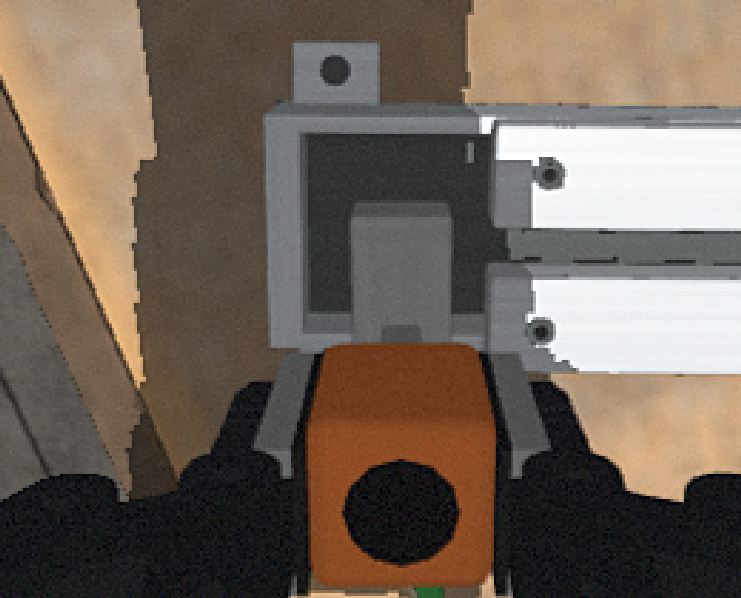

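The crop shows the held foot over the bay, its near end at crop (400,208). The bay opening spans crop x 303–490 and y 134–333, and the mouth is at about (490,247).

Run:
```python
from plant import r
from h import *
c,M=cam(r,'wrist'); im=cv2.imread('pics/w4.png'); g=cv2.cvtColor(im,cv2.COLOR_BGR2GRAY)
T=r.read_state()['eef_pos']; zo=T[2]-.0437; print(T)
P=lambda u,v,z:onplane(c,M,u,v,z).round(4)
f=lambda u,v:(180+u/2.85,110+v/2.85)
print('near col',g[140:175,297].tolist(),'row0 140'); print('far col',g[210:240,294].tolist(),'row0 210')
print('near wall',P(*f(330,134),.033),P(*f(460,134),.033),'far wall',P(*f(330,333),.033),P(*f(465,331),.033))
print('endwall',P(*f(303,220),.049),P(*f(303,220),.033),'mouth',P(*f(490,200),.049),P(*f(487,280),.049))
print('slot edges @u600',P(*f(600,230),.049),P(*f(600,278),.049))
a,b=f(352,215),f(451,215); print('foot top near edge',P(*a,zo+.015),P(*b,zo+.015)); a,b=f(352,202),f(451,202); print('foot bottom near',P(*a,zo),P(*b,zo))
m=(g[265:315,295:347]<60).astype('uint8')
for s2,c2,_ in blobs(m,400): print('cap',s2,c2+[295,265],P(*(c2+[295,265]),zo+.078))
```

```text
[0.59081844 0.0632714  0.13447776]
near col [121, 124, 119, 124, 127, 118, 101, 91, 93, 88, 104, 136, 124, 124, 124, 120, 84, 41, 50, 43, 48, 54, 49, 50, 54, 53, 51, 46, 47, 46, 55, 50, 52, 50, 51] row0 140
far col [47, 42, 52, 49, 53, 48, 49, 49, 52, 72, 94, 93, 92, 92, 90, 90, 97, 124, 127, 120, 118, 113, 57, 63, 74, 68, 72, 73, 68, 71] row0 210
near wall [0.5576 0.0466 0.033 ] [0.5595 0.082  0.033 ] far wall [0.6153 0.0423 0.033 ] [0.6168 0.0814 0.033 ]
endwall [0.5775 0.0393 0.049 ] [0.5813 0.0373 0.033 ] mouth [0.5748 0.0882 0.049 ] [0.5965 0.0869 0.049 ]
slot edges @u600 [0.5844 0.1169 0.049 ] [0.5976 0.1169 0.049 ]
foot top near edge [0.5634 0.0559 0.1058] [0.5645 0.0754 0.1058]
foot bottom near [0.5641 0.0551 0.0908] [0.5653 0.0762 0.0908]
cap [   5    6   41   38 1169] [320.19503849 289.32848589] [0.5904 0.0638 0.1688]
```

Call:
arm_command([
  [[0.017, 0, 0.08], 0, -0.8],
  [[0.017, 0, 0.17], 0, -0.8],
  [[0.017, 0, 0.24], 0, -0.8],
  [[0.017, 0, 0.28], 0, -0.8],
  [[0.017, 0, 0.32], 0, -0.8],
  [[0.017, 0, 0.36], 0, -0.8],
  [[0.017, 0, 0.4], 0, -0.8],
  [[0.017, 0, 0.43], 0, -0.8],
  [[0.017, 0, 0.43], 0, -0.8],
  [[0.017, 0, 0.43], 0, -0.8],
])

```text
clock: 7.85
eef_pos: [0.5876, 0.0632, 0.0687]
ee_rot: [-180.0, 0.0, 176.9]
force: [-0.2, 0.4, -1.1]
opening: 0.0256
grip_force: 52.2
```

Call:
arm_command([
  [[0, 0, 0.02], 0, -0.8],
  [[0, 0, 0.035], 0, -0.8],
  [[0, 0, 0.045], 0, -0.8],
  [[0, 0, 0.055], 0, -0.8],
  [[0, 0, 0.06], 0, -0.8],
  [[0, 0, 0.06], 0, -0.8],
  [[0, 0, 0.06], 0, -0.8],
])

```text
clock: 8.55
eef_pos: [0.5875, 0.0632, 0.0596]
ee_rot: [-180.0, 0.0, 176.9]
force: [-0.5, -0.6, -1.5]
opening: 0.0252
grip_force: 52.2
```

Call:
arm_command([
  [[0, 0, 0.003], 0, -0.8],
  [[0, 0, 0.006], 0, -0.8],
  [[0, 0, 0.006], 0, -0.8],
])

```text
clock: 8.85
eef_pos: [0.5874, 0.0632, 0.0586]
ee_rot: [-180.0, -0.0, 176.9]
force: [0.2, 0.3, -1.4]
opening: 0.0253
grip_force: 52.2
```

Call:
arm_command([
  [[0, 0, 0.004], 0, -0.8],
  [[0, 0, 0.004], 0, -0.8],
])

```text
clock: 9.05
eef_pos: [0.5874, 0.0632, 0.058]
ee_rot: [180.0, -0.0, 176.9]
force: [-0.6, -0.1, -2.0]
opening: 0.0253
grip_force: 52.2
```

Call:
arm_command([
  [[0, 0, 0.004], 0, -0.8],
  [[0, 0, 0.004], 0, -0.8],
])

```text
clock: 9.25
eef_pos: [0.5875, 0.0632, 0.0577]
ee_rot: [-180.0, 0.0, 176.9]
force: [-0.4, -0.4, 0.2]
opening: 0.0251
grip_force: 52.5
```

Call:
arm_command([
  [[0, 0, 0.003], 0, -0.8],
  [[0, 0, 0.003], 0, -0.8],
])

```text
clock: 9.45
eef_pos: [0.5876, 0.0632, 0.0577]
ee_rot: [-180.0, -0.0, 176.9]
force: [-3.0, 0.4, 5.3]
opening: 0.0253
grip_force: 53.0
```

Touched the floor at TCP z ≈ 57.7 mm with about 7 N of light press. Next I'll draw it along +y under the lips.

Call:
arm_command([
  [[0, 0.02, 0], 0, -0.8],
  [[0, 0.045, 0], 0, -0.8],
  [[0, 0.07, 0], 0, -0.8],
  [[0, 0.1, 0], 0, -0.8],
  [[0, 0.1, 0], 0, -0.8],
])

```text
clock: 9.95
eef_pos: [0.589, 0.0788, 0.0576]
ee_rot: [180.0, 0.1, 176.9]
force: [0.9, -1.6, 5.8]
opening: 0.0254
grip_force: 53.1
```

Call:
arm_command([
  [[0, 0.025, 0], 0, -0.8],
  [[0, 0.05, 0], 0, -0.8],
  [[0, 0.08, 0], 0, -0.8],
  [[0, 0.08, 0], 0, -0.8],
])

```text
clock: 10.35
eef_pos: [0.5896, 0.0909, 0.0576]
ee_rot: [180.0, 0.1, 176.9]
force: [-0.6, -2.1, 5.6]
opening: 0.0255
grip_force: 53.1
```

Call:
arm_command([
  [[0, 0.025, 0], 0, -0.8],
  [[0, 0.05, 0], 0, -0.8],
  [[0, 0.085, 0], 0, -0.8],
  [[0, 0.085, 0], 0, -0.8],
])

```text
clock: 10.75
eef_pos: [0.5903, 0.1035, 0.0576]
ee_rot: [180.0, 0.1, 176.9]
force: [0.8, -2.4, 6.1]
opening: 0.0256
grip_force: 53.1
```

Call:
arm_command([
  [[0, 0.025, 0], 0, -0.8],
  [[0, 0.05, 0], 0, -0.8],
  [[0, 0.07, 0], 0, -0.8],
  [[0, 0.07, 0], 0, -0.8],
])

```text
clock: 11.15
eef_pos: [0.5909, 0.1139, 0.0577]
ee_rot: [180.0, 0.1, 176.9]
force: [0.1, -2.6, 4.6]
opening: 0.0254
grip_force: 53.1
```

Run:
```python
from plant import r
from h import *
cv2.imwrite('pics/w5.png',r.read_camera('wrist')[110:320,180:460]); s=r.read_state(); print(s['eef_pos'],s['force'],s['ft_torque'])
```

```text
[0.59083367 0.11390551 0.0576127 ] [ 0.34332103 -1.86545067  5.49793341] [-0.38374343  0.10389325  0.01979106]
```

View pics/w5.png

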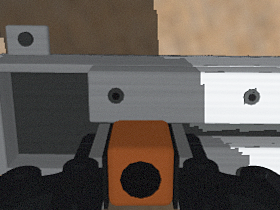

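The post is in the slot under the lips, with its head at crop (140,160). Friction is about 2 N. Next I'll search in 2 mm steps.

Call:
arm_command([
  [[0, 0.02, 0], 0, -0.8],
  [[0, 0.033, 0], 0, -0.8],
  [[0, 0.033, 0], 0, -0.8],
])

```text
clock: 11.5
eef_pos: [0.5911, 0.119, 0.0576]
ee_rot: [180.0, 0.1, 176.9]
force: [0.4, -2.2, 5.6]
opening: 0.025
grip_force: 53.1
```

Call:
arm_command([
  [[0, 0.0133, 0], 0, -0.8],
  [[0, 0.0133, 0], 0, -0.8],
])

```text
clock: 11.7
eef_pos: [0.5912, 0.1209, 0.0576]
ee_rot: [180.0, 0.1, 176.9]
force: [0.8, -1.3, 6.4]
opening: 0.0253
grip_force: 53.1
```

Call:
arm_command([
  [[0, 0.0133, 0], 0, -0.8],
  [[0, 0.0133, 0], 0, -0.8],
])

```text
clock: 11.9
eef_pos: [0.5913, 0.1229, 0.0576]
ee_rot: [180.0, 0.1, 176.9]
force: [0.4, -3.1, 5.0]
opening: 0.0256
grip_force: 53.1
```

Call:
arm_command([
  [[0, 0.0133, 0], 0, -0.8],
  [[0, 0.0133, 0], 0, -0.8],
])

```text
clock: 12.1
eef_pos: [0.5914, 0.1248, 0.0576]
ee_rot: [180.0, 0.1, 176.9]
force: [0.1, -2.8, 5.5]
opening: 0.0255
grip_force: 53.1
```

Call:
arm_command([
  [[0, 0.0133, 0], 0, -0.8],
  [[0, 0.0133, 0], 0, -0.8],
])

```text
clock: 12.3
eef_pos: [0.5915, 0.1268, 0.0577]
ee_rot: [180.0, 0.1, 176.9]
force: [1.3, -1.9, 5.2]
opening: 0.0255
grip_force: 53.1
```

Call:
arm_command([
  [[0, 0.0133, 0], 0, -0.8],
  [[0, 0.0133, 0], 0, -0.8],
])

```text
clock: 12.5
eef_pos: [0.5916, 0.1288, 0.0576]
ee_rot: [180.0, 0.1, 176.9]
force: [-0.1, -2.4, 6.4]
opening: 0.0251
grip_force: 53.1
```

Call:
arm_command([
  [[0, 0.0133, 0], 0, -0.8],
  [[0, 0.0133, 0], 0, -0.8],
])

```text
clock: 12.7
eef_pos: [0.5918, 0.1308, 0.0577]
ee_rot: [180.0, 0.1, 176.9]
force: [-0.3, -1.6, 6.0]
opening: 0.0254
grip_force: 53.1
```

Call:
arm_command([
  [[0, 0.0133, 0], 0, -0.8],
  [[0, 0.0133, 0], 0, -0.8],
])

```text
clock: 12.9
eef_pos: [0.5919, 0.1328, 0.0577]
ee_rot: [180.0, 0.1, 176.9]
force: [-0.1, -1.5, 4.5]
opening: 0.0252
grip_force: 53.1
```

Call:
arm_command([
  [[0, 0.0133, 0], 0, -0.8],
  [[0, 0.0133, 0], 0, -0.8],
])

```text
clock: 13.1
eef_pos: [0.592, 0.1348, 0.0576]
ee_rot: [180.0, 0.1, 176.9]
force: [-0.3, -2.4, 6.1]
opening: 0.0254
grip_force: 53.1
```

Call:
arm_command([
  [[0, 0.0133, 0], 0, -0.8],
  [[0, 0.0133, 0], 0, -0.8],
])

```text
clock: 13.3
eef_pos: [0.592, 0.1368, 0.0576]
ee_rot: [180.0, 0.1, 176.9]
force: [0.9, -2.7, 5.2]
opening: 0.0255
grip_force: 53.1
```

Call:
arm_command([
  [[0, 0.0133, 0], 0, -0.8],
  [[0, 0.0133, 0], 0, -0.8],
])

```text
clock: 13.5
eef_pos: [0.5922, 0.1388, 0.0576]
ee_rot: [180.0, 0.1, 176.9]
force: [-0.1, -1.9, 5.9]
opening: 0.0253
grip_force: 53.1
```

Call:
arm_command([
  [[0, 0.0133, 0], 0, -0.8],
  [[0, 0.0133, 0], 0, -0.8],
])

```text
clock: 13.7
eef_pos: [0.5923, 0.1408, 0.0577]
ee_rot: [180.0, 0.1, 176.9]
force: [0.7, -1.3, 5.1]
opening: 0.0253
grip_force: 53.1
```

Call:
arm_command([
  [[0, 0.0133, 0], 0, -0.8],
  [[0, 0.0133, 0], 0, -0.8],
])

```text
clock: 13.9
eef_pos: [0.5924, 0.1428, 0.0576]
ee_rot: [180.0, 0.1, 176.9]
force: [-0.1, -2.9, 5.6]
opening: 0.0252
grip_force: 53.1
```

Call:
arm_command([
  [[0, 0.0133, 0], 0, -0.8],
  [[0, 0.0133, 0], 0, -0.8],
])

```text
clock: 14.1
eef_pos: [0.5925, 0.1448, 0.0577]
ee_rot: [180.0, 0.1, 176.9]
force: [0.0, -2.4, 5.5]
opening: 0.0258
grip_force: 53.1
```

Call:
arm_command([
  [[0, 0.0133, 0], 0, -0.8],
  [[0, 0.0133, 0], 0, -0.8],
])

```text
clock: 14.3
eef_pos: [0.5926, 0.1468, 0.0576]
ee_rot: [180.0, 0.1, 176.9]
force: [0.2, -2.5, 5.9]
opening: 0.0254
grip_force: 53.1
```

Call:
arm_command([
  [[0, 0.0133, 0], 0, -0.8],
  [[0, 0.0133, 0], 0, -0.8],
])

```text
clock: 14.5
eef_pos: [0.5927, 0.1488, 0.0577]
ee_rot: [180.0, 0.1, 176.9]
force: [0.2, -2.3, 5.4]
opening: 0.0253
grip_force: 53.1
```

Call:
arm_command([
  [[0, 0.0133, 0], 0, -0.8],
  [[0, 0.0133, 0], 0, -0.8],
])

```text
clock: 14.7
eef_pos: [0.5928, 0.1508, 0.0576]
ee_rot: [180.0, 0.1, 176.9]
force: [0.3, -0.9, 5.1]
opening: 0.0254
grip_force: 53.1
```

Call:
arm_command([
  [[0, 0.0133, 0], 0, -0.8],
  [[0, 0.0133, 0], 0, -0.8],
])

```text
clock: 14.9
eef_pos: [0.5929, 0.1528, 0.0577]
ee_rot: [180.0, 0.1, 176.9]
force: [0.4, -0.9, 5.3]
opening: 0.0258
grip_force: 53.1
```

Call:
arm_command([
  [[0, 0.0133, 0], 0, -0.8],
  [[0, 0.0133, 0], 0, -0.8],
])

```text
clock: 15.1
eef_pos: [0.593, 0.1547, 0.0576]
ee_rot: [180.0, 0.1, 176.9]
force: [-0.9, -2.1, 6.3]
opening: 0.0254
grip_force: 53.1
```

Call:
arm_command([
  [[0, 0.0133, 0], 0, -0.8],
  [[0, 0.0133, 0], 0, -0.8],
])

```text
clock: 15.3
eef_pos: [0.5931, 0.1567, 0.0576]
ee_rot: [180.0, 0.1, 176.9]
force: [-0.4, -1.2, 5.4]
opening: 0.0254
grip_force: 53.1
```

Call:
arm_command([
  [[0, 0.0133, 0], 0, -0.8],
  [[0, 0.0133, 0], 0, -0.8],
])

```text
clock: 15.5
eef_pos: [0.5932, 0.1586, 0.0576]
ee_rot: [180.0, 0.1, 176.9]
force: [-0.8, -2.3, 6.3]
opening: 0.0252
grip_force: 53.1
```

Call:
arm_command([
  [[0, 0.0133, 0], 0, -0.8],
  [[0, 0.0133, 0], 0, -0.8],
])

```text
clock: 15.7
eef_pos: [0.5933, 0.1605, 0.0576]
ee_rot: [180.0, 0.1, 176.9]
force: [-0.3, -2.7, 5.6]
opening: 0.0254
grip_force: 53.1
```

Call:
arm_command([
  [[0, 0.0133, 0], 0, -0.8],
  [[0, 0.0133, 0], 0, -0.8],
])

```text
clock: 15.9
eef_pos: [0.5934, 0.1624, 0.0576]
ee_rot: [-180.0, 0.1, 176.9]
force: [-0.5, -2.9, 5.3]
opening: 0.0254
grip_force: 53.1
```

Call:
arm_command([
  [[0, 0.0133, 0], 0, -0.8],
  [[0, 0.0133, 0], 0, -0.8],
])

```text
clock: 16.1
eef_pos: [0.5935, 0.1643, 0.0575]
ee_rot: [-180.0, 0.1, 176.9]
force: [0.5, -3.3, 5.3]
opening: 0.0253
grip_force: 53.1
```

Call:
arm_command([
  [[0, 0.0133, 0], 0, -0.8],
  [[0, 0.0133, 0], 0, -0.8],
])

```text
clock: 16.3
eef_pos: [0.5935, 0.1665, 0.0573]
ee_rot: [180.0, 0.1, 176.9]
force: [0.9, -2.8, 4.3]
opening: 0.0254
grip_force: 52.9
```

Call:
arm_command([
  [[0, 0.0067, 0], 0, -0.8],
  [[0, 0.0067, 0], 0, -0.8],
])

```text
clock: 16.5
eef_pos: [0.5933, 0.1677, 0.0566]
ee_rot: [179.9, 0.1, 176.9]
force: [2.3, 0.1, -0.2]
opening: 0.0256
grip_force: 52.3
```

Call:
arm_command([
  [[0, 0.0067, 0], 0, -0.8],
  [[0, 0.0067, 0], 0, -0.8],
])

```text
clock: 16.7
eef_pos: [0.5933, 0.1682, 0.0566]
ee_rot: [180.0, 0.0, 176.9]
force: [4.1, -2.1, -2.4]
opening: 0.0255
grip_force: 52.1
```

The contact force fell to just the post's weight, so it has dropped over the notch. I'll stop drawing and seat it down.

Call:
arm_command([
  [[0, 0, 0.005], 0, -0.8],
  [[0, 0, 0.01], 0, -0.8],
  [[0, 0, 0.01], 0, -0.8],
])

```text
clock: 17.0
eef_pos: [0.5933, 0.1684, 0.0555]
ee_rot: [180.0, 0.0, 176.9]
force: [3.3, -0.4, -1.8]
opening: 0.0254
grip_force: 52.2
```

Call:
arm_command([
  [[0, 0, 0.005], 0, -0.8],
  [[0, 0, 0.01], 0, -0.8],
  [[0, 0, 0.01], 0, -0.8],
])

```text
clock: 17.3
eef_pos: [0.5934, 0.1682, 0.0541]
ee_rot: [180.0, 0.0, 176.9]
force: [4.7, 0.3, -0.8]
opening: 0.0256
grip_force: 52.3
```

Call:
arm_command([
  [[0, 0, 0.007], 0, -0.8],
  [[0, 0, 0.013], 0, -0.8],
  [[0, 0, 0.013], 0, -0.8],
])

```text
clock: 17.6
eef_pos: [0.5933, 0.1681, 0.052]
ee_rot: [180.0, 0.0, 176.9]
force: [4.5, 0.4, -0.9]
opening: 0.0257
grip_force: 52.4
```

Call:
arm_command([
  [[0, 0, 0.006], 0, -0.8],
  [[0, 0, 0.011], 0, -0.8],
  [[0, 0, 0.011], 0, -0.8],
])

```text
clock: 17.9
eef_pos: [0.5934, 0.1681, 0.0504]
ee_rot: [180.0, 0.0, 176.9]
force: [5.4, 0.6, 0.5]
opening: 0.0255
grip_force: 52.4
```

Call:
arm_command([
  [[0, 0, 0.005], 0, -0.8],
  [[0, 0, 0.005], 0, -0.8],
])

```text
clock: 18.1
eef_pos: [0.5934, 0.1681, 0.0497]
ee_rot: [180.0, 0.0, 176.9]
force: [3.5, -0.4, 0.9]
opening: 0.0257
grip_force: 52.6
```

Call:
arm_command([
  [[0, 0, 0.004], 0, -0.8],
  [[0, 0, 0.004], 0, -0.8],
])

```text
clock: 18.3
eef_pos: [0.5935, 0.1681, 0.0497]
ee_rot: [-180.0, 0.0, 176.9]
force: [2.8, -0.6, 4.1]
opening: 0.0253
grip_force: 53.1
```

Seated: z fell exactly 8.0 mm and the rib contact is about 5 N. Next I'll release and retreat.

Call:
arm_command([
  [[0, 0, -0.004], 0, -0.8],
  [[0, 0, -0.004], 0, -0.3],
  [[0, 0, -0.004], 0, 0],
  [[0, 0, -0.004], 0, 0.1],
  [[0, 0, -0.004], 0, 0.1],
  [[0, 0, -0.004], 0, 0.1],
])

```text
clock: 18.9
eef_pos: [0.5926, 0.1682, 0.0492]
ee_rot: [-180.0, -0.1, 176.9]
force: [0.5, 0.3, 0.1]
opening: 0.0472
grip_force: 0.0
```

Call:
arm_command([
  [[0, 0, -0.05], 0, 0.1],
  [[0, 0, -0.15], 0, 0.1],
  [[0, 0, -0.35], 0, 0.1],
  [[0, 0, -0.6], 0, 0.1],
  [[0, 0, -0.85], 0, 0.1],
  [[0, 0, -0.95], 0, 0.1],
  [[0, 0, -0.95], 0, 0.1],
])

```text
clock: 19.6
eef_pos: [0.595, 0.1684, 0.1962]
ee_rot: [179.9, 0.4, 176.9]
force: [1.3, 0.8, 1.5]
opening: 0.0472
grip_force: 0.0
```

Run:
```python
from plant import r
from h import *
s=r.read_state(); print(s['eef_pos'],s['force'],s['opening'])
a=r.read_camera('wrist'); t=r.read_camera('scene'); c,M=cam(r,'wrist')
g=cv2.cvtColor(a,cv2.COLOR_BGR2GRAY)
for st,ce,m in blobs(orange(a),300):
    x,y,w,h=st[:4]
    for s2,c2,_ in blobs((g[y:y+h,x:x+w]<70).astype('uint8'),60): print(st,onplane(c,M,*(c2+[x,y]),.085).round(4))
cv2.imwrite('pics/end.png',np.vstack([a[90:350],cv2.resize(t[170:330,180:420],(480,320))[:, :].copy() if 0 else cv2.copyMakeBorder(cv2.resize(t[170:320,180:420],(480,300)),0,0,0,160,0)]))
```

```text
[0.59502615 0.16835042 0.19624528] [1.30880404 0.75462136 1.45718159] 0.04717602605796726
[ 449   23   65   56 1304] [0.4882 0.3042 0.085 ]
[305 169  30  35 744] [0.587  0.1683 0.085 ]
```

View pics/end.png

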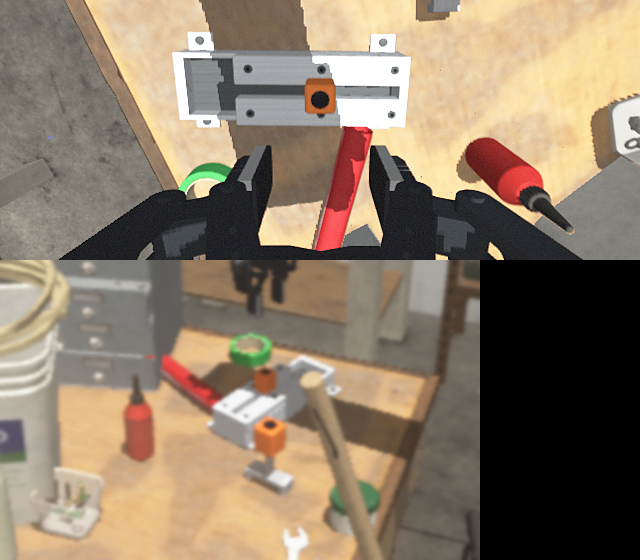

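The picture shows the post standing in the slot, with its cap at (320,99), the gripper clear, and the bottle, pot and tape undisturbed. I'll recheck uprightness now that the arm is still.

Run:
```python
from plant import r
from h import *
r.read_camera('wrist');r.read_camera('wrist')
c,M=cam(r,'wrist'); a=r.read_camera('wrist'); print(r.read_state()['eef_pos'])
g=cv2.cvtColor(a,cv2.COLOR_BGR2GRAY); w=(g[160:215,300:342]<70).astype('uint8')
for s2,c2,_ in blobs(w,100): print('cap',s2,(c2+[300,160]).round(1),onplane(c,M,*(c2+[300,160]),.085).round(4))
for u in(270,365):
    print(u,g[136:226,u].tolist())
print('expect upright px',proj(c,M,(.593,.168,.085)),proj(c,M,(.593,.168,.049)))
```

```text
[0.59179943 0.16794799 0.18959179]
cap [ 12  29  19  18 261] [320.7 197.5] [0.5925 0.1688 0.085 ]
270 [104, 102, 103, 103, 102, 101, 109, 106, 109, 102, 91, 96, 133, 132, 128, 123, 135, 167, 171, 173, 166, 166, 166, 165, 168, 173, 167, 166, 161, 166, 164, 170, 171, 167, 166, 169, 164, 165, 162, 166, 167, 164, 162, 170, 165, 145, 69, 60, 72, 74, 69, 67, 68, 64, 66, 70, 104, 131, 126, 129, 154, 161, 169, 163, 165, 167, 162, 169, 169, 167, 160, 165, 165, 168, 172, 171, 162, 165, 165, 163, 164, 165, 160, 164, 162, 167, 166, 130, 100, 104]
365 [231, 232, 235, 232, 229, 231, 227, 226, 228, 231, 232, 183, 121, 179, 177, 173, 166, 234, 255, 255, 255, 255, 255, 255, 255, 255, 255, 255, 255, 255, 255, 255, 255, 255, 255, 255, 255, 255, 255, 255, 255, 255, 255, 255, 255, 255, 255, 118, 145, 147, 141, 145, 143, 142, 142, 143, 138, 125, 183, 168, 208, 255, 255, 255, 255, 255, 255, 255, 255, 255, 255, 255, 255, 255, 255, 255, 255, 255, 255, 255, 255, 255, 255, 255, 255, 255, 255, 255, 207, 122]
expect upright px (np.float64(319.7202404834604), np.float64(198.24826882190865)) (np.float64(319.78901602855115), np.float64(187.9242533529744))
```

The settled reading puts the cap at (0.5925, 0.1688), where the post was released, so it is upright at seated height.

```bash
python3 -c "
from plant import r
print(r.hand_in())"
```

```text
the job is handed in; nothing more can be done
None
```

The stop post is standing upright in the index notch, seated the full 8 mm down and let go. Readings showed about 8 N at most on the track, the other items look untouched, and the job was handed in at about 20 s.

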